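Put the stacked forming dies back in their trays

ROBOT

A 6-joint arm with a two-finger parallel gripper is mounted at the origin on the work surface. World frame = base frame: x ahead of the robot, y to its left, z up, the work surface at z = 0. Lengths are in mm, angles in degrees, forces in N, time in s.
With the tool pointing down it reaches from about 250 to 800 mm from the base axis. Payload 3.9 kg.
Tool frame: the origin (TCP) lies between the finger pads; the fingertips stand 19 mm ahead of it and the grasp point (between the pads) is the TCP; z points along the fingers, y is the line along which they close (so a half turn about z gives the same grasp; the last joint's range is limited). The gripper opens to 85 mm and grips with 20 to 120 N. Pads are 22 mm wide; open, the fingers measure 114 mm over their backs; the gripper's body (76 mm by 85 mm) begins 54 mm behind the grasp point. The pads swing forward as they close: fully open they stand 13 mm farther back than shut.
Start: joints at [-71.62, 14.897, -7.913, 67.191, 0, 90], TCP at [165.541, -498.208, 250.304] pointing down, gripper open.
Joint ranges: [-159.42, 159.42], [-47.68, 98.78], [-73.54, 78.23], [-108.79, 121.32], [-90, 84.71], [-180, 180]. Speed limits (degrees/s): [147.25, 147.25, 180, 180, 180, 180].

INTERFACE

Orientations are given as [roll, pitch, yaw] about the fixed x, y, z axes, in that order (R = Rz(yaw) Ry(pitch) Rx(roll)).
In Python, from bench import r, get_image, job, models gives the robot as it stands.
- The arm moves only by the tool servo_tool, never from a script. Its argument "increments" is a list of rows, each a list of 7 numbers: the shift along the world's x, y, z in mm, then the turn, a rotation vector about the world's x, y, z in degrees, then the gripper's target within -1 to 1 (shut at 1, half-way at 0, fully open at -1). In form: [[dx, dy, dz, wx, wy, wz, gripper], ...]. A call has exactly 8 rows; each row is the pose to reach, as a shift and turn from the pose commanded when the call began; what a row does not reach only later rows make up. A row lasts 1/8 s, in which the tool goes at most 62.5 mm and 10.7 degrees, less where a joint would pass 70% of its speed; a pose out of reach is approached as far as the arm can. A call with a gripper value outside its range is refused whole. The fingers move at their own pace and stop on an object; "squeeze" is the grip in N (left out, the last holds). Time passes only in rows, so rows that repeat a pose let the fingers close, or fill a call up. It gives the time, the measured TCP pose, the force, the opening and the grip force at its end, in the units of the state.
- r.state(): the state, without advancing time (a new reading comes with each control period).
- get_image(name): name is "side" or "top"; returns a dict with "color" (384x512x3 uint8, red, green, blue), "mtx" (3x3 intrinsics, pixels), "cam_to_world" (4x4, takes a point from camera to world coordinates). Camera axes: x right, y down, z forward; pixel columns grow to the right and rows downward; lengths in mm; the calibration is good to about 2 mm. A picture is of the moment at which its call begins. There is no depth.
- job.close_job(): hands the job in; it is judged then, once.
Trained networks look in a picture, given as the dict that the camera call returned (one of the last four; its "shot" number tells which), for a name from the list of things; names that differ only in an ending like _2 or _b are one class to them, and where a whole thing is asked for, a point or a joint stands for the part that bears it (a point fixed in the world has none). Each returns a list of dicts, best first, with "conf" (0 to 1); they miss things now and then, are a little off and sometimes report something else, mostly with a low value. They report only what shows in the picture. A call takes as long as a camera call.
- models.cut_out(picture, query): "pixels" (384x512 bool, what is visible of it).
- models.landmark_of(picture, query): "centre" ([x, y, z] in mm, in the coordinates of the camera as it stood for that picture, good to about 4 mm: a listed point, or the origin of a listed thing).
The state is a dict: "time_s": time; "joints": joint angles; "dq": joint speeds; "joint_efforts": joint torques, N m; "eef_pos": TCP position; "ee_rot": TCP orientation; "contact_force": force on the tool from outside, world axes, zero at the start; "ft_torque": the same for the moment, N m; "grip_width": finger opening in mm; "gripper_force": force on a finger pad.
Only numpy, scipy, OpenCV 4.12 (cv2) and the standard library are available. Lean on these libraries where they do the work, as an engineer would, in place of code of your own. Each camera call takes 0.05 s, during which the arm holds its last target. There are 200 camera calls.

TASK

Someone has left the four aluminium forming dies piled on the wooden stump. Take the pile apart and stand each die, upright and flat, right way up, in the low tray whose recess has its own shape: round, hexagonal, square and oblong. Do not knock over or push away the copper vase and the brass beaker.

Things in the scene. Friction and masses are not known exactly. Their poses are not given: they have to be found in the camera images.
- round_die_mid (a point): Topmost in the stack at the start: plain bright aluminium round die, a cylinder 28 mm in diameter and 38 mm tall with a slightly domed top (straight side up to 32 mm). The point is its centre, 19 mm above its underside; z up. About 70 g.
- hex_die_mid (a point): Second from the top at the start, under the round die: plain bright aluminium hexagonal die, 44 mm across flats (51 mm across corners), 34 mm tall. The point is its centre, 17 mm above its underside; z up, the x axis is square to one pair of flats (flats face 0, 60, 120 ... degrees from x). About 160 g.
- square_die_mid (a point): Third from the top at the start, under the hexagonal die: plain bright aluminium square die, 62 x 62 mm, 34 mm tall. The point is its centre, 17 mm above its underside; z up, x and y square to its sides. About 350 g.
- bar_die_mid (a point): Lowest in the stack at the start: plain bright aluminium bar die, 110 mm long (x axis), 34 mm wide (y axis), 36 mm tall. The point is its centre, 18 mm above its underside; z up. About 360 g. The whole stack stands on a fixed round dark-wood stump slice, 140 mm in diameter, 22 mm high, in line with it to some mm. The dies lie loosely on one another, each turned and shifted a little.
- round_place (a point): Place of the round die: fixed low tray with a round recess 48 mm in diameter (outside 64 mm). Plywood rim, dark rubber floor. The point is the middle of the recess floor, 6 mm above the bench; the rim stands 4 mm above the floor. z up.
- hex_place (a point): Place of the hexagonal die: fixed low tray with a hexagonal recess 64 mm across flats (outside 80 mm); x axis square to one pair of flats. Plywood rim, dark rubber floor. The point is the middle of the recess floor, 6 mm above the bench; the rim stands 4 mm above the floor. z up.
- square_place (a point): Place of the square die: fixed low tray with a square recess 82 x 82 mm (outside 98 mm), sides along its x and y axes. Plywood rim, dark rubber floor. The point is the middle of the recess floor, 6 mm above the bench; the rim stands 4 mm above the floor. z up.
- bar_place (a point): Place of the bar die: fixed low tray with an oblong recess 130 mm (x axis) by 54 mm (y axis), outside 146 x 70 mm. Plywood rim, dark rubber floor. The point is the middle of the recess floor, 6 mm above the bench; the rim stands 4 mm above the floor. z up.
- vase_mid (a point): Finished copper vase standing loose on the bench, 66 mm in diameter at the belly, 105 mm tall; the point is on its axis 52 mm above its underside. Not to be knocked over or pushed away.
- beaker_mid (a point): Finished brass beaker, open at the top, standing loose on the bench, 68 mm in diameter at the rim, 80 mm tall; the point is on its axis 40 mm above its underside. Not to be knocked over or pushed away.

How it is judged (in metres and radians):
At the end, for the whole second after the job is handed in: Each of the four dies rests released and still on the floor of the recess of its own shape: its centre within 15 mm (horizontally) of the recess's middle, its height within 3 mm of lying on the floor (not on the rim), right way up within 0.08 rad (4.5 degrees) (horizontal distance between bar_die_mid and bar_place below 0.015 m and z of bar_die_mid in the frame of bar_place between 0.015 and 0.021 m and angle between each of bar_die_mid, square_die_mid, hex_die_mid, round_die_mid's own z axis and vertical below 0.08 rad and linear speed of each of bar_die, square_die, hex_die, round_die below 0.02 m/s and horizontal distance between square_die_mid and square_place below 0.015 m and z of square_die_mid in the frame of square_place between 0.014 and 0.02 m and horizontal distance between hex_die_mid and hex_place below 0.015 m and z of hex_die_mid in the frame of hex_place between 0.014 and 0.02 m and horizontal distance between round_die_mid and round_place below 0.015 m and z of round_die_mid in the frame of round_place between 0.016 and 0.022 m); the robot touches nothing.
It fails at once if the vase is knocked over or pushed more than 30 mm from its place (angle between vase_mid's own z axis and vertical above 0.6 rad or distance of vase_mid from where it was at the start of the episode above 0.03 m).
It fails at once if the beaker is knocked over or pushed more than 30 mm from its place (angle between beaker_mid's own z axis and vertical above 0.6 rad or distance of beaker_mid from where it was at the start of the episode above 0.03 m).
It also fails if it takes over 106 s, if anything falls off the work surface, if the arm or the gripper's body presses on something with over 40 N, if the wrist force passes 120 N, or if a joint passes its speed limit or range.

## Working session

There is one attempt and no reset: what is moved stays moved. The work goes in short steps, Python scripts to look and compute and a tool call to move; the robot and the scene stay as the last step left them, time stands still between calls to the robot, and variables do not carry over. Pictures are saved under pics/ and viewed, at most 14 in all, crops included, and the job is handed in when it is done.

Besides the shell and the picture viewer there is one more tool, called after "Emit:" in YAML: its name, and indented under it one key for each argument. servo_tool: Moves the arm, as the interface text tells. Its arguments: {"type":"object","properties":{"increments":{"type":"array"},"squeeze":{"type":"number"}},"required":["increments"]}

```bash
mkdir -p pics
cat > h.py <<'E'
import numpy as np, cv2
from bench import r, get_image, job, models
def w(p,c): return (p['cam_to_world']@np.r_[c,1])[:3]
def save(p,n): cv2.imwrite(f'pics/{n}.png',p['color'][:,:,::-1])
def ray(p,uv,z):
    d=np.linalg.inv(p['mtx'])@np.r_[uv,1]; T=p['cam_to_world']; d=T[:3,:3]@d; o=T[:3,3]
    return o+d*(z-o[2])/d[2]
def proj(p,X):
    T=np.linalg.inv(p['cam_to_world']); c=(T@np.r_[X,1])[:3]; u=p['mtx']@c; return u[:2]/u[2]
E
python3 - <<'E'
from h import *
for n in ('top','side'):
    p=get_image(n); save(p,n+'0'); print(n,p['cam_to_world'][:3,3].round())
    for q in 'round_die_mid hex_die_mid square_die_mid bar_die_mid round_place hex_place square_place bar_place vase_mid beaker_mid'.split():
        L=models.landmark_of(p,q); print(q,[(w(p,l['centre']).round(1).tolist(),round(l['conf'],2)) for l in L[:2]])
print(r.state())
E
```

```text
top [ 392.  -12. 1243.]
round_die_mid [([389.4, -271.1, 112.0], 0.47)]
hex_die_mid [([388.5, -271.1, 108.3], 0.8)]
square_die_mid [([388.7, -276.7, 73.1], 0.78)]
bar_die_mid [([395.7, -279.0, 41.4], 0.65)]
round_place [([635.5, 194.0, 5.0], 0.92)]
hex_place [([467.6, 7.5, 7.2], 0.64)]
square_place [([642.4, -184.9, 9.7], 0.84)]
bar_place [([384.3, 287.3, 7.6], 0.68)]
vase_mid [([627.6, 10.0, 54.1], 0.91)]
beaker_mid [([557.3, -400.6, 40.0], 0.64)]
side [  448. -1028.   910.]
round_die_mid [([385.2, -278.3, 141.1], 0.64)]
hex_die_mid [([390.6, -278.2, 109.6], 0.63)]
square_die_mid [([643.0, -191.7, 2.2], 0.74), ([390.4, -278.5, 75.0], 0.63)]
bar_die_mid [([388.8, -278.8, 41.2], 0.83)]
round_place [([634.0, 192.3, 5.6], 0.51), ([388.2, -278.3, 74.9], 0.32)]
hex_place [([465.3, 9.0, 5.2], 0.94)]
square_place [([644.0, -190.3, 2.0], 0.78)]
bar_place [([383.2, 286.1, 5.5], 0.94), ([391.4, -279.2, 110.6], 0.22)]
vase_mid [([627.8, 10.6, 54.7], 0.92)]
beaker_mid [([555.5, -397.9, 37.1], 0.65)]
{'time_s': 1.1, 'joints': array([-7.16200131e+01,  1.48965866e+01, -7.91335632e+00,  6.71913683e+01,
        9.48057306e-04,  8.99991744e+01]), 'dq': array([-0.005484  ,  0.05183684, -0.01326693, -0.02905095,  0.01919645,
        0.07174346]), 'joint_efforts': array([-1.24159069e-03, -4.05627894e+01,  2.54238278e+01,  1.09256787e-03,
       -2.48041289e-05,  1.67093283e-06]), 'eef_pos': array([ 165.53978005, -498.19607383,  250.30185402]), 'ee_rot': array([-1.79998689e+02, -9.48076198e-04,  1.83808125e+01]), 'contact_force': array([ 0.16037359,  0.60402964, -0.61033692]), 'ft_torque': array([ 0.03038693,  0.08346962, -0.00608773]), 'gripper_force': 0.0, 'grip_width': 85.45376809224015}
```

Run:
```python
from h import *
a=cv2.imread('pics/top0.png'); b=cv2.imread('pics/side0.png')
cv2.imwrite('pics/top0b.png',cv2.resize(a,(800,600),interpolation=cv2.INTER_CUBIC))
p=get_image('top');u,v=proj(p,[390,-275,80]).astype(int);A=cv2.resize(a[v-45:v+45,max(0,u-45):u+45],(400,400),interpolation=cv2.INTER_CUBIC)
p=get_image('side');u2,v2=proj(p,[390,-278,80]).astype(int);B=cv2.resize(b[v2-55:v2+55,u2-55:u2+55],(400,400),interpolation=cv2.INTER_CUBIC)
cv2.imwrite('pics/crop0.png',np.hstack([A,B])); print(u,v,u2,v2)
```

```text
357 235 212 277
```

View pics/top0b.png

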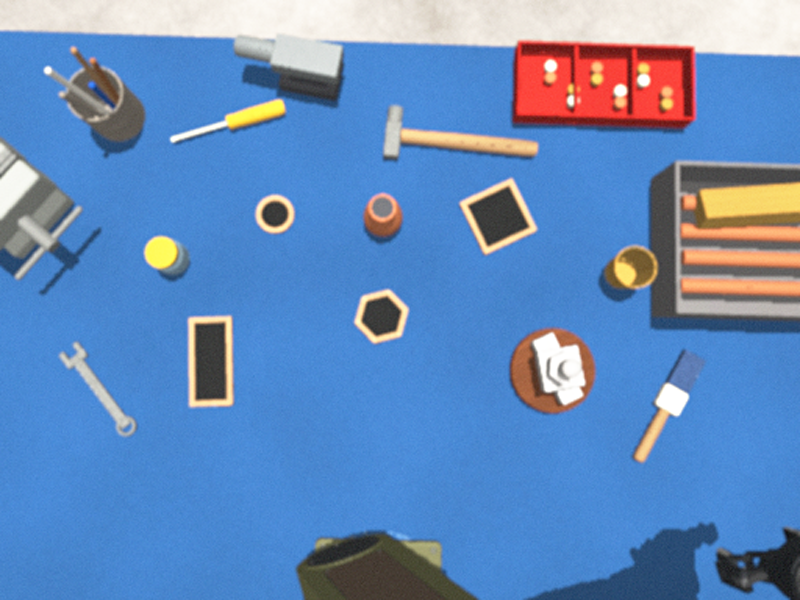

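View pics/crop0.png

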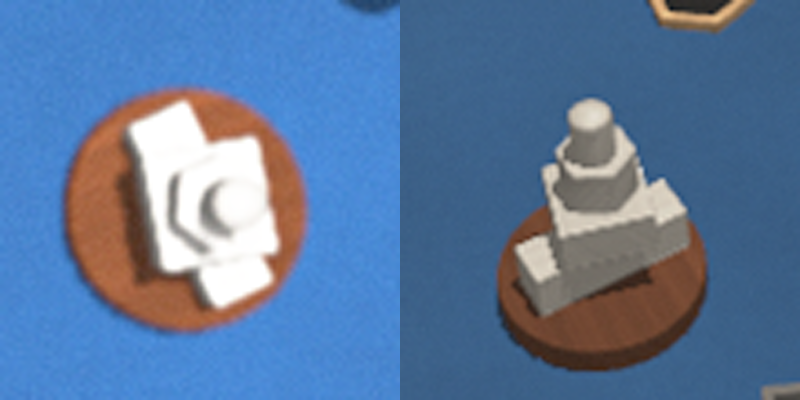

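View pics/side0.png

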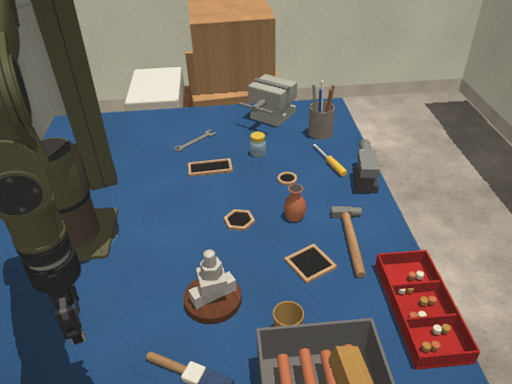

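Run:
```python
from h import *
p=get_image('top'); s=get_image('side'); img=p['color']
f=lambda c,z: ray(p,(312+c[0]/4.4444,190+c[1]/4.4444),z)
S=[f(c,92) for c in [(263,137),(278,250),(165,270)]]; c=(S[0]+S[2])/2
d=S[0]-S[1]; e=S[1]-S[2]; print('square',c.round(1),np.degrees(np.arctan2(d[1],d[0])),np.linalg.norm(d),np.linalg.norm(e),np.degrees(np.arctan2(e[0],-e[1])))
B=[f(c,58) for c in [(130,130),(185,100),(272,270),(210,308)]]
a=(B[0]+B[1]-B[2]-B[3])/2; print('bar',(sum(B)/4).round(1),np.degrees(np.arctan2(a[1],a[0])),np.linalg.norm(a)); 
print('round',f((237,203),163).round(1))
dark=(img.max(2)<60).astype(np.uint8)
for n,c in dict(round=(635,193),hex=(466,8),square=(643,-188),bar=(384,286.5)).items():
    u,v=proj(p,[*c,6]).round().astype(int); m=np.zeros_like(dark); k=45; m[v-k:v+k,u-k:u+k]=dark[v-k:v+k,u-k:u+k]
    _,lab,st,_=cv2.connectedComponentsWithStats(m); C=max(cv2.findContours((lab==lab[v,u]).astype(np.uint8),0,1)[0],key=len)[:,0]
    W=np.array([ray(p,q,6)[:2] for q in C],np.float32); print(n,cv2.minAreaRect(W))
    if n=='hex':
        best=min(((np.ptp(W@np.array([np.cos(t),np.sin(t)]))+np.ptp(W@np.array([np.cos(t+np.pi/3),np.sin(t+np.pi/3)]))+np.ptp(W@np.array([np.cos(t-np.pi/3),np.sin(t-np.pi/3)])),np.degrees(t)) for t in np.radians(np.arange(-30,30,1)))); print(best)
# overlay
def poly(n,R,a,c,z): return [[c[0]+R*np.cos(t),c[1]+R*np.sin(t),z] for t in np.radians(a)+np.arange(n)*2*np.pi/n]
def rect(l,w_,a,c,z):
    a=np.radians(a);x=np.array([np.cos(a),np.sin(a)]);y=np.array([-x[1],x[0]]);return [[*(np.array(c)+i*l/2*x+j*w_/2*y),z] for i,j in((1,1),(1,-1),(-1,-1),(-1,1))]
out=[]
for q,cc in ((p,[390,-275,80]),(s,[390,-278,100])):
    u,v=proj(q,cc).astype(int); k=45; cr=cv2.resize(q['color'][v-k:v+k,u-k:u+k][:,:,::-1],(400,400),interpolation=cv2.INTER_CUBIC)
    for P,col in ((rect(110,34,25.6,(390,-279),58),(0,0,255)),(rect(62,62,8,(389,-277.5),92),(0,255,0)),(poly(6,25.5,30,(390,-276),126),(255,0,0)),(poly(20,14,0,(388,-278),158),(255,0,255))):
        uv=np.array([(proj(q,X)-(u-k,v-k)+.5)*400/90 for X in P]).round().astype(int); cv2.polylines(cr,[uv],True,col,1)
    out.append(cr)
cv2.imwrite('pics/ov1.png',np.hstack(out))
```

```text
square [ 389.3 -279.4   92. ] 7.908898289282106 61.84264281345031 62.91381654554586 11.592336625155209
bar [ 389.9 -278.8   58. ] 26.506051714721476 107.2446567566449
round [ 389.9 -274.6  163. ]
round ((515.1815185546875, -27.787109375), (1017.3529663085938, 1401.877685546875), 1.9637280702590942)
hex ((515.1815185546875, -27.787109375), (1017.3529663085938, 1401.877685546875), 1.9637280702590942)
(np.float64(4363.839154407504), np.float64(2.0))
square ((643.3765869140625, -187.53990173339844), (2.704272508621216, 0.0), -179.07275390625)
bar ((359.4208068847656, 289.1325988769531), (69.06375885009766, 41.46757888793945), 3.081112861633301)
```

View pics/ov1.png

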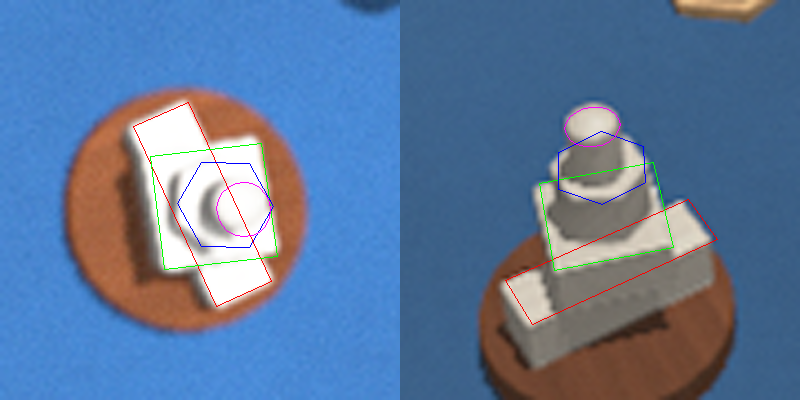

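Emit:
servo_tool:
  increments:
    - [56,55,0,0,0,0,-1]
    - [112,110,0,0,0,0,-1]
    - [168,166,0,0,0,0,-1]
    - [223,221,0,0,0,0,-1]
    - [223,221,-30,0,0,0,-1]
    - [223,221,-65,0,0,0,-1]
    - [223,221,-65,0,0,0,-1]
    - [223,221,-65,0,0,0,-1]
  squeeze: 40

```text
time_s: 2.3
eef_pos: [388.6, -277.9, 186.3]
ee_rot: [180.0, -0.0, 18.3]
contact_force: [-0.1, 0.3, -0.2]
grip_width: 85.5
gripper_force: 0.0
```

Emit:
servo_tool:
  increments:
    - [0,1,-18,0,0,0,-1]
    - [0,1,-35,0,0,0,-1]
    - [0,1,-35,0,0,0,1]
    - [0,1,-35,0,0,0,1]
    - [0,1,-35,0,0,0,1]
    - [0,1,-35,0,0,0,1]
    - [0,1,-35,0,0,0,1]
    - [0,1,-35,0,0,0,1]

```text
time_s: 3.3
eef_pos: [389.1, -276.8, 151.5]
ee_rot: [179.9, -0.1, 18.4]
contact_force: [-0.4, -0.7, 6.7]
grip_width: 26.8
gripper_force: 39.6
```

Emit:
servo_tool:
  increments:
    - [0,0,30,0,0,0,1]
    - [0,0,60,0,0,0,1]
    - [20,35,75,0,0,0,1]
    - [48,90,75,0,0,0,1]
    - [75,145,75,0,0,0,1]
    - [103,200,75,0,0,0,1]
    - [130,255,75,0,0,0,1]
    - [155,305,75,0,0,0,1]

```text
time_s: 4.3
eef_pos: [544.2, 31.0, 225.4]
ee_rot: [180.0, -0.0, 18.4]
contact_force: [0.2, -1.3, -1.0]
grip_width: 26.9
gripper_force: 39.7
```

Run:
```python
from h import *
p=get_image('top'); s=get_image('side'); print(r.state()['grip_width'],r.state()['eef_pos'])
def poly(n,R,a,c,z): return [[c[0]+R*np.cos(t),c[1]+R*np.sin(t),z] for t in np.radians(a)+np.arange(n)*2*np.pi/n]
out=[]
for q,cc in ((p,[390,-275,80]),(s,[390,-278,100])):
    for n in ('hex_die_mid','square_die_mid','bar_die_mid'):
        print(n,[(w(q,l['centre']).round(1).tolist(),round(l['conf'],2)) for l in models.landmark_of(q,n)[:1]])
    u,v=proj(q,cc).astype(int); k=30; out.append(cv2.resize(q['color'][v-k:v+k,u-k:u+k][:,:,::-1],(400,400),interpolation=cv2.INTER_CUBIC))
    print(u,v)
# trays, from the top picture: dark recess by brightness vs surroundings
img=p['color']; m8=np.zeros(img.shape[:2],np.uint8)
for n,c,rad in (('hex',(466,8),42),('square',(643,-188),62),('bar',(384,286.5),75)):
    u,v=proj(p,[*c,6]).round().astype(int); m=(img[...,2]<70).astype(np.uint8)&(img.max(2)<90)
    print(n,img[v,u],img[v,u+3])
    _,lab=cv2.connectedComponents(m.astype(np.uint8),connectivity=4); C=max(cv2.findContours((lab==lab[v,u]).astype(np.uint8),0,1)[0],key=len)[:,0]
    W=np.array([ray(p,q,8)[:2] for q in C],np.float32); print(cv2.minAreaRect(W))
    if n=='hex': print(W.mean(0),min((sum(np.ptp(W@np.array([np.cos(t+i*np.pi/3),np.sin(t+i*np.pi/3)])) for i in range(3)),np.degrees(t)) for t in np.radians(np.arange(-30,30,1))))
cv2.imwrite('pics/crop2.png',np.hstack(out))
```

```text
26.668112389670277 [546.05758695  33.59810458 225.09999201]
hex_die_mid [([388.1, -271.8, 111.0], 0.54)]
square_die_mid [([388.9, -277.2, 73.7], 0.74)]
bar_die_mid [([397.2, -279.1, 40.3], 0.7)]
357 235
hex_die_mid [([391.4, -278.0, 108.5], 0.87)]
square_die_mid [([385.8, -279.5, 74.0], 0.63)]
bar_die_mid [([386.2, -278.2, 42.5], 0.89)]
211 271
hex [158 156 110] [152 150 102]
((514.9819946289062, -27.76226806640625), (1015.7074584960938, 1399.6102294921875), 1.9637266397476196)
[511.2004   -24.103952] (np.float64(4356.781385439939), np.float64(2.0))
square [60 58 57] [55 56 53]
((644.10107421875, -185.70672607421875), (73.63872528076172, 73.1531753540039), 26.814342498779297)
bar [63 63 63] [56 57 53]
((384.8799133300781, 288.70526123046875), (121.84870910644531, 44.189796447753906), 3.2750258445739746)
```

View pics/crop2.png

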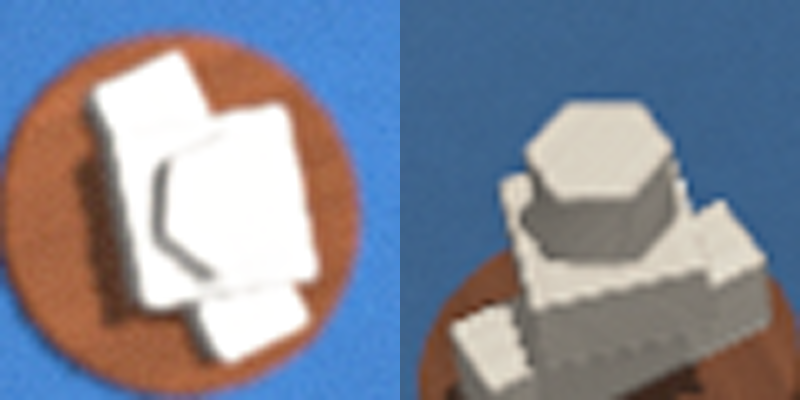

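Run:
```python
from h import *
s=get_image('side'); p=get_image('top')
V=np.array([ray(s,(181+x/6.6667-.5,241+y/6.6667-.5),126)[:2] for x,y in ((165,102),(245,102),(272,148),(238,200),(157,198),(125,150))])
c=V.mean(0); d=V-c; a=np.degrees(np.arctan2(d[:,1],d[:,0])); print(c,np.linalg.norm(d,axis=1).round(1),a.round(1),(a%60).round(1))
# dark recesses of round and hex
img=p['color'].astype(int)
for n,c in dict(round=(635,193),hex=(466.5,8)).items():
    u,v=proj(p,[*c,6]).round().astype(int); m=np.zeros(img.shape[:2],np.uint8);k=16
    m[v-k:v+k,u-k:u+k]=(img.max(2)<80)[v-k:v+k,u-k:u+k]; ys,xs=np.nonzero(m); W=np.array([ray(p,q,6)[:2] for q in zip(xs,ys)]); print(n,len(W),(W.max(0)+W.min(0))/2,np.ptp(W,axis=0))
    t=np.radians(np.arange(-30,30,1)); 
    if len(W): print(min((sum(np.ptp(W@np.array([np.cos(q+i*np.pi/3),np.sin(q+i*np.pi/3)])) for i in range(3)),np.degrees(q)) for q in t))
print(r.state()['eef_pos'])
```

```text
[ 389.48991552 -275.50847629] [27.  26.3 24.7 27.7 25.6 26. ] [ 116.7   53.    -4.7  -63.3 -125.5  174.2] [56.7 53.  55.3 56.7 54.5 54.2]
round 163 [636.72095418 194.25466024] [35.47566994 35.24591451]
(np.float64(109.91126036872981), np.float64(-27.0))Traceback (most recent call last):
  File "<stdin>", line 9, in <module>
    return umr_maximum(a, axis, None, out, keepdims, initial, where)
ValueError: zero-size array to reduction operation maximum which has no identity
```

Emit:
servo_tool:
  increments:
    - [25,45,0,0,0,0,1]
    - [55,98,0,0,0,0,1]
    - [80,145,0,0,0,0,1]
    - [92,165,-30,0,0,0,1]
    - [92,165,-85,0,0,0,1]
    - [92,165,-135,0,0,0,1]
    - [92,165,-173,0,0,0,1]
    - [92,165,-173,0,0,0,1]

```text
time_s: 5.8
eef_pos: [632.4, 191.9, 48.9]
ee_rot: [-180.0, 0.5, 18.3]
contact_force: [-0.5, -0.6, 0.2]
grip_width: 26.9
gripper_force: 39.8
```

Emit:
servo_tool:
  increments:
    - [0,0,-8,0,0,0,1]
    - [0,0,-14,0,0,0,1]
    - [0,0,-19,0,0,0,1]
    - [0,0,-19,0,0,0,1]
    - [0,0,-20,0,0,0,-0.2]
    - [0,0,-20,0,0,0,-0.2]
    - [0,0,-20,0,0,0,-0.2]
    - [0,0,20,0,0,0,-0.2]

```text
time_s: 6.8
eef_pos: [632.6, 192.9, 69.3]
ee_rot: [-180.0, 0.4, 18.4]
contact_force: [0.4, 0.0, 0.3]
grip_width: 51.4
gripper_force: 0.0
```

Emit:
servo_tool:
  increments:
    - [0,0,50,0,0,0,-1]
    - [0,0,100,0,0,0,-1]
    - [-20,-40,140,0,0,-5,-1]
    - [-50,-95,140,0,0,-10,-1]
    - [-78,-150,140,0,0,-15,-1]
    - [-106,-205,140,0,0,-20,-1]
    - [-135,-258,140,0,0,-23.4,-1]
    - [-160,-310,140,0,0,-23.4,-1]

```text
time_s: 7.8
eef_pos: [474.4, -117.6, 212.7]
ee_rot: [180.0, -0.1, -5.0]
contact_force: [0.9, 0.1, -0.5]
grip_width: 85.4
gripper_force: 0.0
```

Emit:
servo_tool:
  increments:
    - [-25,-50,0,0,0,0,-1]
    - [-55,-100,0,0,0,0,-1]
    - [-75,-140,0,0,0,0,-1]
    - [-86,-159,-20,0,0,0,-1]
    - [-86,-159,-45,0,0,0,-1]
    - [-86,-159,-45,0,0,0,-1]
    - [-86,-159,-45,0,0,0,-1]
    - [-86,-159,-45,0,0,0,-1]

```text
time_s: 8.8
eef_pos: [390.4, -275.4, 168.4]
ee_rot: [179.9, -0.1, -5.0]
contact_force: [0.5, -0.3, -0.3]
grip_width: 85.2
gripper_force: 0.0
```

Run:
```python
from h import *
p=get_image('top'); img=p['color'].astype(int); S=r.state(); print(S['eef_pos'],S['ee_rot'],S['joints'].round(1))
u,v=proj(p,[466.5,8,6]).round().astype(int); m=np.zeros(img.shape[:2],np.uint8);k=16
print(img[v,u]); m[v-k:v+k,u-k:u+k]=(img.max(2)<80)[v-k:v+k,u-k:u+k]; ys,xs=np.nonzero(m)
if len(xs): print(len(xs),proj(p,[466.5,8,6]),xs.mean(),ys.mean(),ray(p,(xs.mean(),ys.mean()),6))
print([w(p,l['centre']).round(1).tolist() for l in models.landmark_of(p,'round_die_mid')])
u2,v2=proj(p,[635,193,6]).round().astype(int); out=[]
for a,b in ((u,v),(u2,v2)): out.append(cv2.resize(p['color'][b-25:b+25,a-25:a+25][:,:,::-1],(400,400),interpolation=cv2.INTER_CUBIC))
cv2.imwrite('pics/c3.png',np.hstack(out)); print(u,v)
```

```text
[ 390.42406045 -275.38721435  168.35851272] [ 1.79937642e+02 -1.03702676e-01 -4.97340604e+00] [-35.2  13.3 -23.   53.6  -0.  149.8]
[59 55 55]
385 [243.49197442 202.55468356] 243.587012987013 201.99220779220778 [467.98470148   7.79836653   6.        ]
[[639.6, 197.7, 25.4]]
243 203
```

View pics/c3.png

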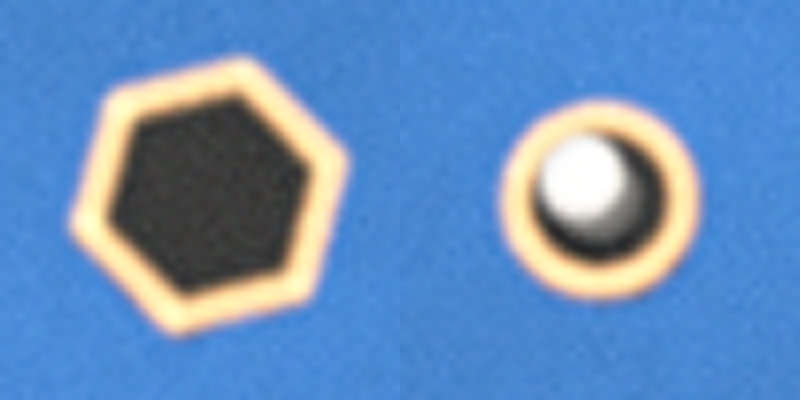

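Emit:
servo_tool:
  increments:
    - [0,0,-25,0,0,0,-1]
    - [0,0,-42,0,0,0,-1]
    - [0,0,-50,0,0,0,-1]
    - [0,0,-50,0,0,0,1]
    - [0,0,-50,0,0,0,1]
    - [0,0,-50,0,0,0,1]
    - [0,0,-50,0,0,0,1]
    - [0,0,-50,0,0,0,1]
  squeeze: 50

```text
time_s: 9.9
eef_pos: [390.2, -275.6, 118.3]
ee_rot: [180.0, -0.1, -5.0]
contact_force: [0.1, 1.5, 5.6]
grip_width: 43.1
gripper_force: 51.8
```

Run:
```python
from h import *
S=r.state(); print({k:np.round(S[k],1) for k in('eef_pos','ee_rot','grip_width','gripper_force','contact_force')})
```

```text
{'eef_pos': array([ 390.2, -275.6,  118.3]), 'ee_rot': array([ 1.8e+02, -1.0e-01, -5.0e+00]), 'grip_width': np.float64(43.1), 'gripper_force': np.float64(51.8), 'contact_force': array([0.1, 1.5, 5.6])}
```

Emit:
servo_tool:
  increments:
    - [0,0,25,0,0,0,1]
    - [0,0,45,0,0,0,1]
    - [10,40,50,0,0,-3,1]
    - [25,95,50,0,0,-6,1]
    - [41,150,50,0,0,-9.5,1]
    - [56,205,50,0,0,-9.5,1]
    - [70,255,50,0,0,-9.5,1]
    - [77.5,283,20,0,0,-9.5,1]

```text
time_s: 10.9
eef_pos: [452.5, -72.0, 147.9]
ee_rot: [-177.5, -0.1, -10.6]
contact_force: [-0.2, -0.4, -2.3]
grip_width: 43.4
gripper_force: 51.8
```

Emit:
servo_tool:
  increments:
    - [0,0,-35,0,0,0,1]
    - [0,0,-70,0,0,0,1]
    - [0,0,-90,0,0,0,1]
    - [0,0,-100,0,0,0,1]
    - [0,0,-104,0,0,0,1]
    - [0,0,-104,0,0,0,1]
    - [0,0,-104,0,0,0,1]
    - [0,0,-104,0,0,0,1]

```text
time_s: 11.9
eef_pos: [451.3, -72.1, 43.7]
ee_rot: [-177.5, 0.0, -10.7]
contact_force: [1.0, 0.3, -2.3]
grip_width: 43.2
gripper_force: 51.7
```

Emit:
servo_tool:
  increments:
    - [0,0,25,-0.4,-0.1,9,1]
    - [3,10,30,-0.8,-0.3,18,1]
    - [6,25,30,-1.2,-0.4,27,1]
    - [9,40,30,-1.6,-0.5,36,1]
    - [12,58,30,-2.0,-0.6,45,1]
    - [16,80,30,-2.4,-0.8,54,1]
    - [16,80,30,-2.5,-0.8,56.2,1]
    - [16,80,30,-2.5,-0.8,56.2,1]

```text
time_s: 12.9
eef_pos: [466.6, 7.7, 73.3]
ee_rot: [180.0, 0.1, 45.5]
contact_force: [-0.1, -0.2, -1.4]
grip_width: 42.9
gripper_force: 51.8
```

Emit:
servo_tool:
  increments:
    - [1,0,-20,0,0,0,1]
    - [1,0,-34,0,0,0,1]
    - [1,0,-40,0,0,0,1]
    - [1,0,-40,0,0,0,1]
    - [1,0,-40,0,0,0,-0.5]
    - [1,0,-40,0,0,0,-0.6]
    - [1,0,-40,0,0,0,-0.7]
    - [1,0,0,0,0,0,-0.7]

```text
time_s: 13.9
eef_pos: [465.1, 8.0, 71.5]
ee_rot: [-179.7, 0.3, 45.5]
contact_force: [1.0, -0.3, -0.4]
grip_width: 72.4
gripper_force: 0.0
```

Emit:
servo_tool:
  increments:
    - [0,0,50,0,0,0,-1]
    - [0,0,100,0,0,-5,-1]
    - [-10,-40,110,0,0,-10,-1]
    - [-24,-90,110,0,0,-18,-1]
    - [-38,-140,110,0,0,-25,-1]
    - [-50,-185,110,0,0,-32,-1]
    - [-50,-185,110,0,0,-36.5,-1]
    - [-50,-185,110,0,0,-36.5,-1]

```text
time_s: 14.9
eef_pos: [417.5, -177.5, 183.2]
ee_rot: [-180.0, 0.1, 9.0]
contact_force: [-0.0, -0.3, -0.3]
grip_width: 85.7
gripper_force: 0.0
```

Run:
```python
from h import *
p=get_image('top'); s=get_image('side'); S=r.state(); print(S['eef_pos'],S['ee_rot'])
out=[]
for q,cc in ((p,[390,-275,80]),(s,[390,-278,80])):
    for n in ('square_die_mid','bar_die_mid','hex_die_mid'):
        print(n,[(w(q,l['centre']).round(1).tolist(),round(l['conf'],2)) for l in models.landmark_of(q,n)[:1]])
    u,v=proj(q,cc).astype(int); k=30; out.append(cv2.resize(q['color'][v-k:v+k,u-k:u+k][:,:,::-1],(400,400),interpolation=cv2.INTER_CUBIC))
    print(u-k,v-k)
cv2.imwrite('pics/c4.png',np.hstack(out))
```

```text
[ 417.71525194 -176.70430872  183.1216981 ] [-1.79981844e+02  6.79376492e-02  9.10996375e+00]
square_die_mid []
bar_die_mid []
hex_die_mid [([468.0, 11.9, 22.7], 0.6)]
327 205
square_die_mid [([388.3, -277.0, 74.0], 0.96)]
bar_die_mid [([386.5, -280.0, 42.5], 0.97)]
hex_die_mid [([465.3, 4.7, 22.5], 0.76)]
182 247
```

View pics/c4.png

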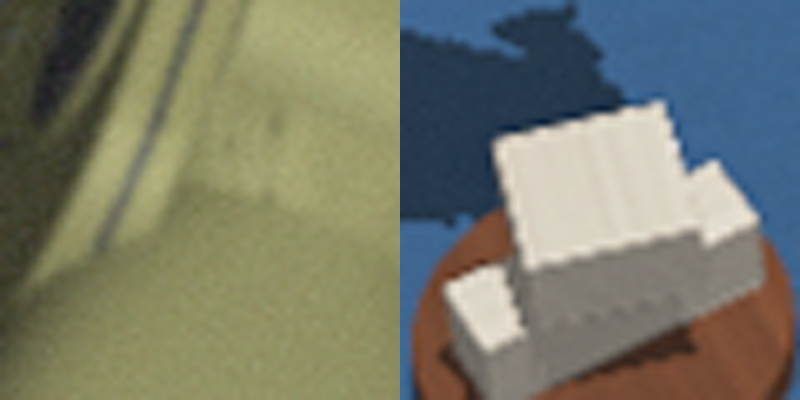

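Run:
```python
from h import *
s=get_image('side')
def fit(V,nm):
    V=np.array(V); d=V-np.roll(V,-1,0); print(nm,V.mean(0).round(1),np.linalg.norm(d,axis=1).round(1),(np.degrees(np.arctan2(d[:,1],d[:,0]))%180).round(1))
f=lambda x,y,z: ray(s,(182+x/6.6667-.5,247+y/6.6667-.5),z)[:2]
fit([f(*c,92) for c in ((93,142),(263,102),(300,230),(127,270))],'sq')
a,b,c,d=[f(*c,58) for c in ((320,160),(361,220),(85,350),(43,288))]
fit([a,b,c,d],'bar')
```

```text
sq [ 387.4 -278.9] [62.1 62.7 60.4 61.6] [ 11.9 100.1  10.9 101.7]
bar [ 387.7 -280.6] [ 33.4 109.4  33.  111.6] [113.8  26.3 117.5  26.5]
```

Emit:
servo_tool:
  increments:
    - [-15,-50,0,0,0,2,-1]
    - [-29,-101,0,0,0,2,-1]
    - [-29,-101,0,0,0,2,-1]
    - [-29,-101,-30,0,0,2,-1]
    - [-29,-101,-60,0,0,2,-1]
    - [-29,-101,-60,0,0,2,-1]
    - [-29,-101,-60,0,0,2,-1]
    - [-29,-101,-60,0,0,2,-1]

```text
time_s: 16.35
eef_pos: [389.8, -278.4, 124.5]
ee_rot: [179.9, -0.0, 11.0]
contact_force: [0.5, -0.7, -0.2]
grip_width: 85.4
gripper_force: 0.0
```

Emit:
servo_tool:
  increments:
    - [-1,0,-20,0,0,0,-1]
    - [-1,0,-38,0,0,0,-1]
    - [-1,0,-47,0,0,0,-1]
    - [-1,0,-47,0,0,0,-1]
    - [-1,0,-47,0,0,0,1]
    - [-1,0,-47,0,0,0,1]
    - [-1,0,-47,0,0,0,1]
    - [-1,0,-47,0,0,0,1]
  squeeze: 70

```text
time_s: 17.35
eef_pos: [388.4, -278.3, 77.2]
ee_rot: [180.0, -0.0, 11.0]
contact_force: [-0.8, 1.4, 6.0]
grip_width: 61.0
gripper_force: 77.7
```

Emit:
servo_tool:
  increments:
    - [0,0,25,0,0,0,1]
    - [0,0,50,0,0,0,1]
    - [40,14,50,0,0,4,1]
    - [90,32,50,0,0,8,1]
    - [140,50,50,0,0,12,1]
    - [190,68,50,0,0,15.8,1]
    - [230,83,50,0,0,15.8,1]
    - [255,92,50,0,0,15.8,1]

```text
time_s: 18.35
eef_pos: [644.3, -184.8, 125.1]
ee_rot: [-180.0, 0.1, 26.9]
contact_force: [0.7, -0.9, -3.2]
grip_width: 60.7
gripper_force: 77.7
```

Emit:
servo_tool:
  increments:
    - [0,0,-30,0,0,0,1]
    - [0,0,-60,0,0,0,1]
    - [0,0,-75,0,0,0,1]
    - [0,0,-80,0,0,0,1]
    - [0,0,-80,0,0,0,1]
    - [0,0,-80,0,0,0,1]
    - [0,0,-80,0,0,0,1]
    - [0,0,-80,0,0,0,1]

```text
time_s: 19.35
eef_pos: [643.1, -186.1, 46.8]
ee_rot: [180.0, 0.0, 26.8]
contact_force: [-0.2, -0.1, -3.1]
grip_width: 60.9
gripper_force: 77.6
```

Emit:
servo_tool:
  increments:
    - [0.5,0,-10,0,0,0,1]
    - [0.5,0,-17,0,0,0,1]
    - [0.5,0,-20.5,0,0,0,1]
    - [0.5,0,-20.5,0,0,0,1]
    - [0.5,0,-20.5,0,0,0,-1]
    - [0.5,0,-20.5,0,0,0,-1]
    - [0.5,0,-20.5,0,0,0,-1]
    - [0.5,0,20,0,0,0,-1]

```text
time_s: 20.35
eef_pos: [640.3, -185.2, 63.2]
ee_rot: [-179.7, 0.4, 26.8]
contact_force: [0.6, -0.5, 0.5]
grip_width: 85.3
gripper_force: 0.0
```

Emit:
servo_tool:
  increments:
    - [0,0,50,0,0,0,-1]
    - [0,0,80,0,0,10,-1]
    - [-20,-7,90,0,0,20,-1]
    - [-50,-18,90,0,0,30,-1]
    - [-90,-32,90,0,0,40,-1]
    - [-130,-46,90,0,0,50,-1]
    - [-170,-60,90,0,0,60,-1]
    - [-200,-74,90,0,0,70,-1]

```text
time_s: 21.35
eef_pos: [441.5, -260.2, 156.4]
ee_rot: [-180.0, 0.1, 97.1]
contact_force: [-0.4, -0.5, 0.7]
grip_width: 85.8
gripper_force: 0.0
```

Emit:
servo_tool:
  increments:
    - [0,0,0,0,0,10,-1]
    - [0,0,0,0,0,20,-1]
    - [0,0,0,0,0,30,-1]
    - [0,0,0,0,0,40,-1]
    - [0,0,0,0,0,50,-1]
    - [0,0,0,0,0,60,-1]
    - [0,0,0,0,0,70,-1]
    - [0,0,0,0,0,80,-1]

```text
time_s: 22.35
eef_pos: [443.3, -260.1, 156.4]
ee_rot: [-180.0, 0.1, 177.1]
contact_force: [-0.3, -0.5, 0.4]
grip_width: 85.6
gripper_force: 0.0
```

Run:
```python
from h import *
s=get_image('side'); p=get_image('top'); S=r.state(); print(S['eef_pos'],S['ee_rot'],S['joints'].round(1))
for q in (s,p):
  for n in ('bar_die_mid','square_die_mid','bar_place','square_place'): print(n,[(w(q,l['centre']).round(1).tolist(),round(l['conf'],2)) for l in models.landmark_of(q,n)[:1]])
out=[]
for q,cc,k in ((s,[390,-278,60],30),(p,[643,-187,10],30)):
    u,v=proj(q,cc).astype(int); out.append(cv2.resize(q['color'][v-k:v+k,u-k:u+k][:,:,::-1],(400,400),interpolation=cv2.INTER_CUBIC)); print(u-k,v-k)
cv2.imwrite('pics/c5.png',np.hstack(out))
```

```text
[ 443.34968046 -260.079466    156.3741544 ] [-1.79971748e+02  9.93679527e-02  1.76799213e+02] [-30.4  17.2 -19.4  53.3   0.  -27.2]
bar_die_mid []
square_die_mid [([643.1, -187.0, 25.1], 0.83)]
bar_place []
square_place [([641.3, -189.9, 1.3], 0.81)]
bar_die_mid [([394.5, -279.5, 40.3], 0.95)]
square_die_mid [([642.0, -184.9, 21.4], 0.88)]
bar_place [([384.3, 288.7, 9.7], 0.88)]
square_place [([643.0, -183.4, 12.4], 0.66)]
183 252
289 108
```

View pics/c5.png

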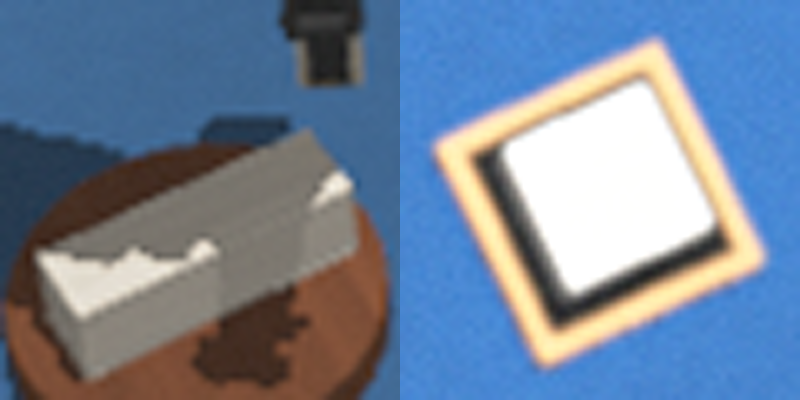

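Run:
```python
from h import *
s=get_image('side')
V=np.array([ray(s,(183+x/6.6667-.5,252+y/6.6667-.5),58)[:2] for x,y in ((35,252),(84,320),(355,187),(310,130))]); d=V-np.roll(V,-1,0)
print(V.mean(0).round(1),np.linalg.norm(d,axis=1).round(1),(np.degrees(np.arctan2(d[:,1],d[:,0]))%180).round(1))
```

```text
[ 387.8 -281.1] [ 36.8 108.5  32.8 109.7] [118.9  27.4 117.2  25.4]
```

Emit:
servo_tool:
  increments:
    - [-18,-7,0,0,0,10,-1]
    - [-38,-14,0,0,0,20,-1]
    - [-55,-20,0,0,0,29.6,-1]
    - [-55,-20,-25,0,0,29.6,-1]
    - [-55,-20,-55,0,0,29.6,-1]
    - [-55,-20,-55,0,0,29.6,-1]
    - [-55,-20,-55,0,0,29.6,-1]
    - [-55,-20,-55,0,0,29.6,-1]

```text
time_s: 23.9
eef_pos: [389.2, -280.6, 102.3]
ee_rot: [-179.9, 0.1, -153.6]
contact_force: [0.4, 0.1, -0.8]
grip_width: 85.5
gripper_force: 0.0
```

Emit:
servo_tool:
  increments:
    - [0,0,-25,0,0,0,-1]
    - [0,0,-45,0,0,0,-1]
    - [0,0,-55,0,0,0,-1]
    - [0,0,-55,0,0,0,-1]
    - [0,0,-55,0,0,0,1]
    - [0,0,-55,0,0,0,1]
    - [0,0,-55,0,0,0,1]
    - [0,0,-55,0,0,0,1]

```text
time_s: 24.9
eef_pos: [388.7, -280.2, 46.8]
ee_rot: [-179.9, 0.1, -153.6]
contact_force: [-0.7, -0.0, 5.8]
grip_width: 33.2
gripper_force: 71.7
```

Emit:
servo_tool:
  increments:
    - [0,0,30,0,0,0,1]
    - [0,0,60,0,0,0,1]
    - [0,25,75,0,0,-4,1]
    - [0,70,80,0,0,-8,1]
    - [0,120,80,0,0,-12,1]
    - [0,170,80,0,0,-16,1]
    - [0,220,80,0,0,-20,1]
    - [0,265,80,0,0,-23,1]

```text
time_s: 25.9
eef_pos: [387.0, -13.4, 125.5]
ee_rot: [-180.0, -0.0, -176.7]
contact_force: [1.2, -0.3, -4.4]
grip_width: 32.5
gripper_force: 71.0
```

Emit:
servo_tool:
  increments:
    - [0,45,0,0,0,0,1]
    - [0,95,0,0,0,0,1]
    - [0,145,0,0,0,0,1]
    - [0,195,0,0,0,0,1]
    - [0,245,0,0,0,0,1]
    - [-4,285,0,0,0,0,1]
    - [-4,302,0,0,0,0,1]
    - [-4,302,0,0,0,0,1]

```text
time_s: 26.9
eef_pos: [383.8, 287.3, 125.5]
ee_rot: [-179.9, 0.0, -176.5]
contact_force: [-0.3, -0.8, -3.3]
grip_width: 33.1
gripper_force: 71.1
```

Emit:
servo_tool:
  increments:
    - [0.5,0,-35,0,0,0,1]
    - [0.5,0,-60,0,0,0,1]
    - [0.5,0,-75,0,0,0,1]
    - [0.5,0,-85,0,0,0,1]
    - [0.5,0,-92,0,0,0,1]
    - [0.5,0,-93,0,0,0,1]
    - [0.5,0,-93,0,0,0,1]
    - [0.5,0,-93,0,0,0,1]

```text
time_s: 27.9
eef_pos: [385.1, 287.3, 33.6]
ee_rot: [180.0, 0.1, -176.6]
contact_force: [-0.5, -0.4, -3.9]
grip_width: 33.0
gripper_force: 71.1
```

Emit:
servo_tool:
  increments:
    - [0,0,0,0,0,0,-0.4]
    - [0,0,0,0,0,0,-0.4]
    - [0,0,0,0,0,0,-0.4]
    - [0,0,30,0,0,0,-0.4]
    - [0,0,80,0,0,0,-0.4]
    - [0,0,130,0,0,0,-0.4]
    - [-20,-60,170,0,0,0,-0.4]
    - [-40,-100,170,0,0,0,-0.4]

```text
time_s: 28.9
eef_pos: [346.5, 187.2, 205.8]
ee_rot: [179.9, 0.4, -176.5]
contact_force: [-0.7, -0.9, 0.2]
grip_width: 60.0
gripper_force: 0.0
```

Emit:
servo_tool:
  increments:
    - [0,-40,0,0,0,0,-0.4]
    - [0,-90,0,0,0,0,-0.4]
    - [0,-130,0,0,0,0,-0.4]
    - [0,-160,0,0,0,0,-0.4]
    - [0,-160,0,0,0,0,-0.4]
    - [0,-160,0,0,0,0,-0.4]
    - [0,-160,0,0,0,0,-0.4]
    - [0,-160,0,0,0,0,-0.4]

```text
time_s: 29.9
eef_pos: [344.7, 27.7, 203.1]
ee_rot: [-180.0, 0.1, -176.5]
contact_force: [1.0, 0.5, -0.3]
grip_width: 59.8
gripper_force: 0.0
```

Run:
```python
from h import *
s=get_image('side'); p=get_image('top')
for q in (s,p):
  for n in 'round hex square bar'.split(): print(n,[(w(q,l['centre']).round(1).tolist(),round(l['conf'],2)) for m in ('_die_mid','_place') for l in models.landmark_of(q,n+m)[:1]])
out=[]
for q in (p,s):
  for c in ((635,193,10),(467,8,10),(643,-187,10),(384,287,10)):
    u,v=proj(q,c).astype(int); k=30; out.append(cv2.resize(q['color'][max(0,v-k):v+k,max(0,u-k):u+k][:,:,::-1],(200,200),interpolation=cv2.INTER_CUBIC))
cv2.imwrite('pics/c6.png',np.vstack([np.hstack(out[:4]),np.hstack(out[4:])]))
```

```text
round [([632.0, 193.2, 21.8], 0.47), ([633.4, 194.0, 8.1], 0.64)]
hex [([469.6, 6.1, 24.0], 0.67), ([461.6, 10.2, 5.4], 0.53)]
square [([642.1, -187.2, 20.0], 0.97), ([642.5, -188.7, 4.4], 0.71)]
bar [([381.1, 286.4, 24.3], 0.8), ([382.1, 291.8, 3.6], 0.66)]
round [([639.6, 196.5, 27.5], 0.7), ([633.2, 193.5, 2.3], 0.87)]
hex [([467.8, 10.5, 25.1], 0.77), ([466.9, 1.5, 10.4], 0.58)]
square [([641.6, -187.7, 18.9], 0.61), ([642.4, -185.8, 12.3], 0.85)]
bar [([388.8, 288.1, 20.9], 0.58), ([385.0, 289.8, 6.4], 0.88)]
```

View pics/c6.png

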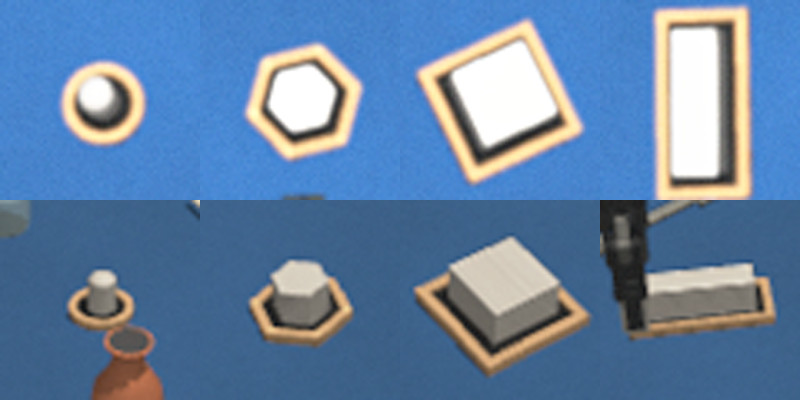

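All four dies stand upright in their own recesses with dark floor showing round them, so I am handing in.

```bash
python3 -c "
from h import *
print(job.close_job())"
```

```text
the job is handed in; nothing more can be done
None
```

The job is handed in after about 31 of the 106 seconds: in the last pictures all four dies stood upright in their own recesses, the gripper was clear, and the arm never came near the vase or the beaker; no verdict was returned.

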